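Refill the label dispenser

ROBOT

A 6-joint arm with a two-finger parallel gripper is mounted at the origin on the work surface. World frame = base frame: x ahead of the robot, y to its left, z up, the work surface at z = 0. Lengths are in m, angles in rad, forces in N, time in s.
With the tool pointing down it reaches from about 0.35 to 0.925 m from the base axis. Payload 6.4 kg.
Tool frame: the origin (TCP) lies on the centre line of the jaws, within the pads' length; the fingertips stand 8 mm ahead of it and the grasp point (between the pads) lies 11 mm behind it; z points along the fingers, y is the direction in which the jaws open and shut (so a half turn about z gives the same grasp; the last joint's range is limited). The gripper opens to 94 mm and grips with 3 to 60 N. Pads are 16 mm wide; open, the fingers measure 119 mm over their backs; the gripper's body (75 mm by 177 mm) begins 78 mm behind the grasp point.
Start: joints at [0.929, 0.245, 1.558, -0, 1.339, -0.174], TCP at [0.293, 0.58, 0.213] pointing down, gripper open.
Joint ranges: [-3.13, 3.13], [-1.02, 2.26], [0.13, 2.54], [-0.95, 4.09], [0.21, 2.88], [-2.74, 2.74]. Speed limits (rad/s): [2.57, 2.57, 3.14, 3.14, 3.14, 3.14].

INTERFACE

Orientations are given as a rotation vector (axis times angle).
In Python, from rig import get_state, get_image, camera_info, hand_in, regions_of gives the robot as it stands.
- The arm moves only by the tool jog_arm, never from a script. Its argument "plan" is a list of rows, each a list of 7 numbers: the turn, a rotation vector about the tool's x, y, z in degrees, then the shift along the tool's x, y, z in m, then the finger opening in m, from 0 to 0.094. In form: [[rx, ry, rz, x, y, z, claw], ...]. A call has 1 to 20 rows; each row is the pose to reach, as a shift and turn from the pose measured when the call began, along the tool's axes at that moment; what a row does not reach only later rows make up. A row lasts 1/12 s, in which the tool goes at most 41.7 mm and 7.16 degrees, less where a joint would pass 70% of its speed; a pose out of reach is approached as far as the arm can. A call with a gripper value outside its range is refused whole. The fingers move at their own pace and stop on an object; "grip_force" is the grip in N (left out, the last holds). Time passes only in rows, so rows that repeat a pose let the fingers close. It gives the time, the measured TCP pose, the force and the opening at its end, in the units of the state.
- get_state(): the state, without advancing time (a new reading comes with each control period).
- get_image(name): name is "side" or "top"; returns the picture (480x640x3 uint8, red, green, blue); there is no depth.
- camera_info(name): a dict with "camera_matrix" (3x3 intrinsics, pixels), "distortion" ([k1, k2, p1, p2, k3] as OpenCV has them; the pictures are not rectified), "R" (3x3) and "t" (3): a world point X has camera coordinates R X + t. Camera axes: x right, y down, z forward; pixel columns grow to the right and rows downward; lengths in m; the calibration is good to about 2 mm. A picture is of the moment at which its call begins. camera_info takes no time and is no camera call.
- hand_in(): hands the job in, once; it reports no verdict.
Trained networks look in the newest picture that a camera, given by its name, has taken for a name from the list of things; names that differ only in an ending like _2 or _b are one class to them, and where a whole thing is asked for, a point or a joint stands for the part that bears it (a point fixed in the world has none). Each returns a list of dicts, best first, with "conf" (0 to 1); they miss things now and then, are a little off and sometimes report something else, mostly with a low value. They report only what shows in the picture. A call takes as long as a camera call. They do not tell look-alikes from the thing itself.
- regions_of(camera, name): "region" (480x640 bool, what is visible of it) and "point" ([column, row] in pixels, amid what is visible of it).
The state is a dict: "t": time; "joints": joint angles; "qvel": joint speeds; "joint_efforts": joint torques, N m; "eef_pos": TCP position; "tcp_rot": TCP orientation; "ft_force": force on the tool from outside, world axes, zero at the start; "wrist_torque": the same for the moment, N m; "gripper_width": finger opening in m.
Only numpy, scipy, OpenCV 4.12 (cv2) and the standard library are available. Lean on these libraries where they do the work, as an engineer would, in place of code of your own. Each camera call takes 0.05 s, during which the arm holds its last target.

TASK

Refill the empty label dispenser: take its bare spindle out, run it through the cores of all three label rolls standing in the carton, and lift the three rolls out together on it. Then lay the loaded spindle back in the dispenser's two slots, all three rolls hanging on it between the cheeks, and let go. Leave the bowl, the piping nozzle and the jar where they stand.

Things in the scene. Friction and masses are not known exactly. Their poses are not given: they have to be found in the camera images.
- dispenser: Dark steel label dispenser, fixed. Base 92 (x) x 118 (y) mm; origin under its centre on the bench, z up, toothed tear bar at the front (-x). Upright cheeks, 4 mm thick, at y = -59 to -55 mm and +55 to +59 mm, each with a slot open at the top at x = 0, 14 mm wide, floor at height 55 mm, mouth flared to about 30 mm from height 70 to 85 mm (the cheeks' top). Rear panel and tear bar are under 40 mm high.
- slots_mid (a point): Point midway between the dispenser's two slots, on the axis of a rod lying fully down in them, 60 mm above the bench; axes as the dispenser's (y runs from slot to slot).
- spindle_mid (a point): Loose spindle, 203 mm, 0.11 kg, at first in both slots, grip outside the -y cheek. Point on its axis, midway between the cheeks when in place; y axis from grip to tip. Along y: black grip 16 x 16 mm, -126 to -66 mm; neck, dia. 10, to -48 (lies in the cheek's slot, end play about 7 mm either way); flange, dia. 34, -48 to -44, stops the rolls; rod, dia. 10, to +77, last 8 mm tapered.
- spindle_grip (a point): Centre of the spindle's black square grip (60 mm long, 16 x 16 mm), on its axis 96 mm behind spindle_mid; y axis towards the tip. The place to hold the spindle.
- carton: Low open cardboard carton, 72 (x) x 110 (y) mm, fixed to the bench; origin under its centre on the bench, z up. Three rolls stand on edge in it in a row along its y. Floor 3 mm thick; long sides 27 mm high, 66 mm apart inside; its two ends are only lips 8 mm high, so a rod can pass over them through the cores from either end.
- roll0_center (a point): Centre of a white paper label roll with a cardboard core, on edge in the carton: outer diameter 60 mm, 25 mm wide, core hole 26 mm, 30 to 60 g, axis along y. Its centre is 33 mm above the bench. This one is nearest the carton's -y end; roll1 and roll2 follow, a few mm apart. The cores are in line.
- roll1_center (a point): Centre of the middle roll, same kind.
- roll2_center (a point): Centre of the roll nearest the carton's +y end, same kind.
- bowl: Bystander: steel mixing bowl, rim diameter 150 mm, 75 mm high; origin under its foot.
- nozzle: Bystander: steel piping nozzle, a cone 30 mm wide and 50 mm high standing on its wide end; origin under it.
- jar: Bystander: clear jar with a steel lid, diameter 72 mm, 100 mm high; origin under it.
Mind the look-alikes: they are no part of the job. Of the things like the part that bears spindle_mid, leave any that is green or pink; of the rest the smaller one is meant.

How it is judged:
By the outcome, as a careful person would: the job done as asked, in the order asked, and still so for the second after the job is handed in, with the robot touching nothing.
It also fails if it takes over 64 s, if anything falls off the work surface, if the arm or the gripper's body presses on something with over 40 N, if the wrist force passes 120 N, or if a joint passes its speed limit or range.

## Working session

There is one attempt and no reset: what is moved stays moved. The work goes in short steps, Python scripts to look and compute and a tool call to move; the robot and the scene stay as the last step left them, time stands still between calls to the robot, and variables do not carry over. Pictures are saved under pics/ and viewed, and the job is handed in when it is done.

Besides the shell and the picture viewer there is one more tool, called as name(argument=value, ...), one argument or row to a line, values as JSON. jog_arm: Moves the arm, as the interface text tells. Its arguments: {"type":"object","properties":{"plan":{"type":"array"},"grip_force":{"type":"number"}},"required":["plan"]}

```bash
mkdir -p pics; ls; python3 - <<'E'
from rig import *
import cv2,numpy as np
print(get_state())
for c in("side","top"):
    im=get_image(c); cv2.imwrite(f"pics/{c}0.png",im[:,:,::-1])
    i=camera_info(c); print(c,{k:np.round(v,4).tolist() for k,v in i.items()})
E
```

```text
pics
{'t': 0.0, 'joints': array([ 9.28930091e-01,  2.45784055e-01,  1.55899388e+00, -6.53863911e-06,
        1.33872009e+00, -1.74091319e-01]), 'qvel': array([-2.63308633e-04, -1.40109102e-03, -2.24541954e-03, -9.98027152e-04,
        1.69713533e-06,  7.67976303e-04]), 'joint_efforts': array([ 7.53913282e-04, -4.15836203e+01, -3.14605558e+01,  6.85274578e-02,
        3.32148490e-02, -1.47696637e-04]), 'eef_pos': array([0.29272097, 0.57970087, 0.21237539]), 'tcp_rot': array([-7.27921840e-01, -3.05532552e+00,  2.75060111e-03]), 'ft_force': array([ 0.45702517, -0.01512139, -0.28277078]), 'wrist_torque': array([ 0.01377609, -0.05062125, -0.00257027]), 'gripper_width': 0.09419733691449539}
side {'camera_matrix': [[516.698, 0.0, 326.3048], [0.0, 516.698, 238.8693], [0.0, 0.0, 1.0]], 'distortion': [0.0436, 0.0, 0.0, 0.0, 0.0], 'R': [[-0.7012, -0.7128, 0.0154], [-0.3817, 0.3571, -0.8525], [0.6022, -0.6037, -0.5225]], 't': [0.3234, 0.2407, 0.9886]}
top {'camera_matrix': [[566.7709, 0.0, 312.5427], [0.0, 566.7709, 239.5375], [0.0, 0.0, 1.0]], 'distortion': [0.0108, 0.0, 0.0, 0.0, 0.0], 'R': [[-0.0257, -0.9997, 0.0004], [-0.9944, 0.0255, -0.1027], [0.1027, -0.003, -0.9947]], 't': [0.0216, 0.4607, 1.2728]}
```

View pics/side0.png

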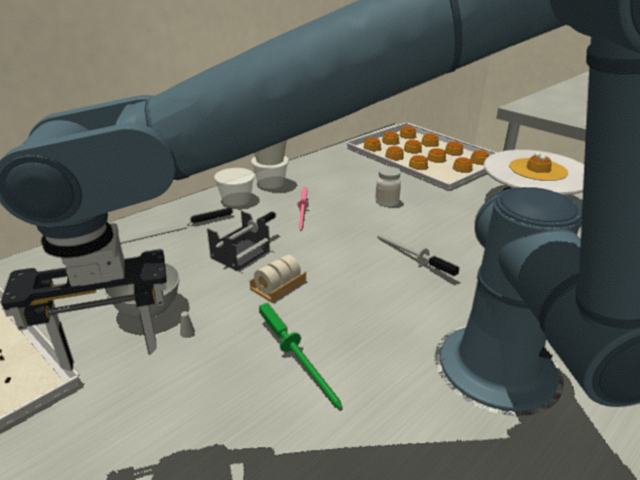

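View pics/top0.png

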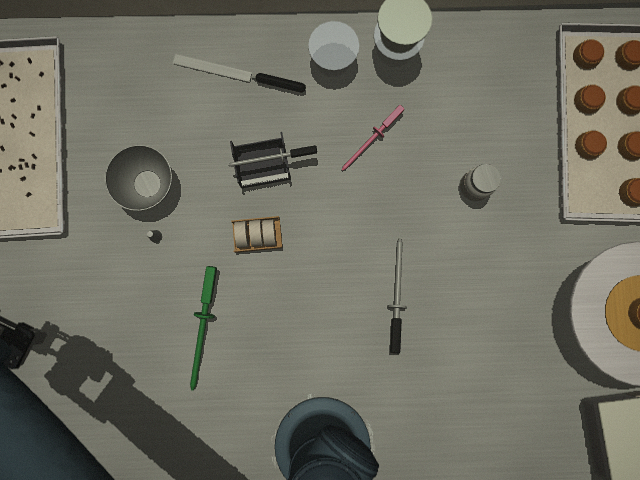

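```bash
cat > h.py <<'E'
from rig import *
import cv2,numpy as np
from scipy.optimize import least_squares
from scipy.spatial.transform import Rotation as Ro
CI={c:camera_info(c) for c in("side","top")}
def proj(c,X):
    i=CI[c]; r,_=cv2.Rodrigues(np.array(i["R"]))
    p,_=cv2.projectPoints(np.atleast_2d(np.array(X,float)),r,np.array(i["t"],float),np.array(i["camera_matrix"]),np.array(i["distortion"]))
    return p[:,0]
def ray(c,uv):
    i=CI[c]; R=np.array(i["R"]); t=np.array(i["t"])
    n=cv2.undistortPoints(np.array([[uv]],float),np.array(i["camera_matrix"]),np.array(i["distortion"]))[0,0]
    return -R.T@t, R.T@np.array([n[0],n[1],1])
def onz(c,uv,z):
    o,d=ray(c,uv); return o+d*(z-o[2])/d[2]
def tri(uvs,uvt):
    def f(X): return np.r_[proj("side",X)[0]-uvs,proj("top",X)[0]-uvt]
    s=least_squares(f,onz("top",uvt,.05)); return s.x,np.abs(s.fun).max()
def crop(im,x0,y0,x1,y1,k,fn):
    cv2.imwrite(fn,cv2.resize(im[y0:y1,x0:x1,::-1],None,fx=k,fy=k,interpolation=cv2.INTER_CUBIC))
E
python3 - <<'E'
from h import *
S=get_image("side");T=get_image("top")
crop(T,215,115,335,265,4,"pics/tz.png"); crop(S,180,190,330,310,5,"pics/sz.png")
for n in("dispenser","spindle_grip","spindle_mid","carton","roll0_center","roll1_center","roll2_center","slots_mid"):
  for c in("side","top"):
    try:
      for d in regions_of(c,n):
        m=d["region"]; ys,xs=np.nonzero(m); print(n,c,round(d["conf"],2),np.round(d["point"],1),m.sum(),xs.min(),xs.max(),ys.min(),ys.max())
    except Exception as e: print(n,c,e)
print(get_state()["t"])
E
```

```text
dispenser side 0.86 [244.2 241.8] 2051 208 270 212 269
dispenser top 0.56 [260.9 162.9] 2160 230 290 132 187
spindle_grip side 0.74 [291.4 345.1] 1439 259 342 302 408
spindle_grip side 0.73 [426.  258.3] 724 379 458 235 274
spindle_grip side 0.67 [256.2 224.6] 298 217 275 211 246
spindle_grip side 0.56 [300.9 205. ] 248 297 308 188 228
spindle_grip top 0.91 [382.8 129.1] 502 343 403 106 168
spindle_grip top 0.9 [202.2 317.7] 955 191 216 266 388
spindle_grip top 0.78 [399.4 308.5] 947 389 404 239 352
spindle_grip top 0.59 [284.7 151.8] 458 230 316 146 165
spindle_mid side 0.84 [291.7 347.2] 1466 259 341 302 408
spindle_mid side 0.73 [278.8 287.7] 626 249 306 271 302
spindle_mid side 0.65 [427.4 258.9] 718 379 458 235 274
spindle_mid side 0.63 [254.9 226.4] 255 220 275 212 244
spindle_mid side 0.58 [299.7 204.1] 251 297 308 188 229
spindle_mid top 0.9 [396.5 305.8] 858 387 406 238 352
spindle_mid top 0.88 [282.1 150.3] 550 228 317 145 165
spindle_mid top 0.82 [199.2 315.6] 1001 190 216 266 389
spindle_mid top 0.75 [379.6 132.7] 446 343 403 106 168
spindle_mid top 0.72 [256.5 233.3] 318 249 262 220 245
spindle_mid top 0.42 [259.8 167. ] 2029 230 289 136 187
carton side 0.84 [280.9 286.4] 541 250 305 272 301
carton side 0.57 [252.8 225.6] 311 217 275 211 247
carton top 0.74 [273.6 246.7] 372 235 281 216 251
roll0_center side 0.49 [290.3 264. ] 238 281 300 254 276
roll0_center side 0.44 [255.4 226.8] 266 218 275 211 245
roll0_center top 0.8 [267.2 232.3] 351 262 276 219 245
roll1_center side 0.52 [283.1 274.1] 323 269 290 259 284
roll1_center top 0.76 [257.4 232.5] 332 249 263 220 246
roll2_center side 0.76 [268.7 280.2] 573 254 281 264 293
roll2_center top 0.92 [241.4 230. ] 376 233 249 221 247
slots_mid side 0.72 [239.7 243.8] 2085 207 269 210 270
slots_mid top 0.75 [260.2 166.3] 1972 231 289 137 187
slots_mid top 0.46 [288.6 152.9] 520 229 316 146 166
1.0
```

```bash
ls pics
```

```text
side0.png
sz.png
top0.png
tz.png
```

View pics/tz.png

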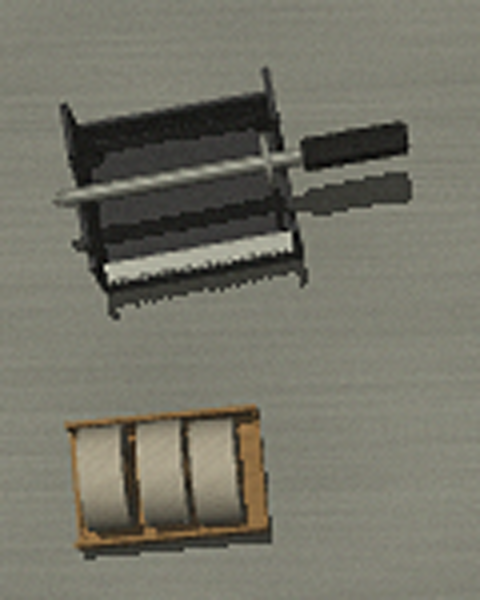

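View pics/sz.png

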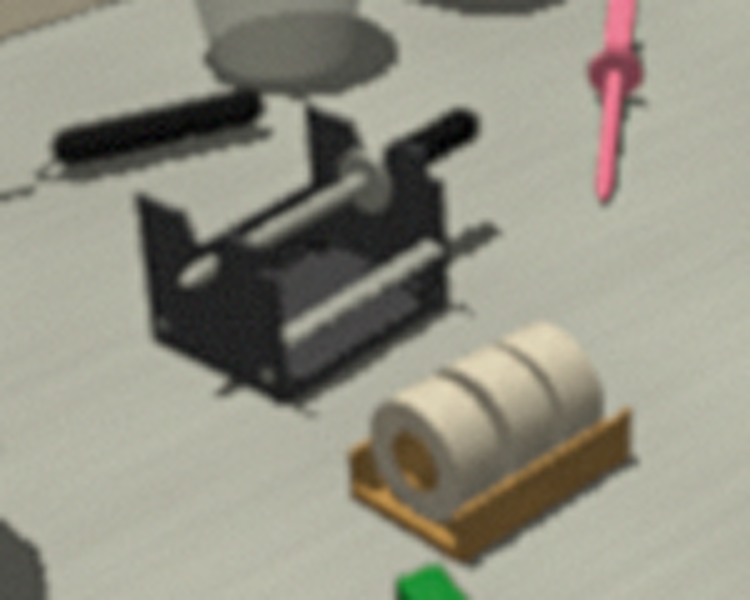

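```bash
cat > fit.py <<'E'
from h import *
def pt(u,v): return np.array([215+(u+.5)/4-.5,115+(v+.5)/4-.5])
def ps(u,v): return np.array([180+(u+.5)/5-.5,190+(v+.5)/5-.5])
def fit(name,obs,x0):
    def W(p,L):
        c,s=np.cos(p[2]),np.sin(p[2]); return np.array([p[0]+c*L[0]-s*L[1],p[1]+s*L[0]+c*L[1],L[2]])
    def f(p): return np.concatenate([proj(c,W(p,L))[0]-uv for c,L,uv in obs])
    s=least_squares(f,x0,loss="soft_l1"); print(name,np.round(s.x,4),"yaw",np.degrees(s.x[2]).round(2)); print(f(s.x).reshape(-1,2).round(1).tolist()); return s.x
x0=[.65,.13,-.1]
fit("disp",[("side",(.046,.059,0),ps(155,340)),("side",(-.046,.059,0),ps(285,402)),("side",(-.046,-.059,0),ps(445,308)),("side",(.046,.059,.085),ps(138,195)),
 ("top",(.046,.057,.085),pt(65,105)),("top",(.046,-.057,.085),pt(265,70))],x0)
fit("spin",[("side",(0,.077,.06),ps(183,278)),("side",(0,-.046,.06),ps(370,185)),("side",(0,-.126,.06),ps(466,124)),
 ("top",(0,.077,.06),pt(53,199)),("top",(0,-.126,.06),pt(408,137)),("top",(0,-.066,.06),pt(302,156)),("top",(0,-.046,.06),pt(268,157))],x0)
fit("spinT",[
 ("top",(0,.077,.06),pt(53,199)),("top",(0,-.126,.06),pt(408,137)),("top",(0,-.066,.06),pt(302,156))],x0)
fit("spinS",[("side",(0,.077,.06),ps(183,278)),("side",(0,-.046,.06),ps(370,185)),("side",(0,-.126,.06),ps(466,124))],x0)
k=[("side",(-.036,.055,.0),ps(462,560)),("side",(-.036,-.055,.027),ps(630,410)),("side",(-.036,.055,.027),ps(458,520)),("side",(.036,.055,.0),ps(352,492)),("side",(.036,.055,.027),ps(352,452)),
 ("top",(.036,.055,.027),pt(66,424)),("top",(.036,-.055,.027),pt(259,407)),("top",(-.036,.055,.027),pt(79,547)),("top",(-.036,-.055,.027),pt(270,529))]
fit("carton",k,[.45,.1,0]);fit("cartT",k[5:],[.45,.1,0]);fit("cartS",k[:5],[.45,.1,0])
# rolls: top points of each roll z=.063
for n,a in (("r2",(104,480)),("r1",(163,474)),("r0",(215,469))): print(n,onz("top",pt(*a),.063).round(4))
E
python3 fit.py
```

```text
disp [0.6431 0.1229 0.1426] yaw 8.17
[[-0.2, 0.7], [0.1, 1.6], [1.7, -0.5], [-0.4, 0.1], [-0.3, -0.6], [0.5, -0.2]]
spin [0.6445 0.1202 0.1514] yaw 8.67
[[0.0, 1.4], [-0.9, -0.6], [1.1, -0.3], [-0.1, -0.2], [-0.1, -0.2], [0.2, -0.4], [-0.0, 0.9]]
spinT [0.6439 0.1202 0.1508] yaw 8.64
[[-0.1, 0.0], [-0.1, 0.1], [0.2, -0.1]]
spinS [0.645  0.1198 0.151 ] yaw 8.65
[[-0.0, 1.2], [-1.0, -0.7], [1.1, -0.4]]
carton [0.4781 0.137  0.0646] yaw 3.7
[[0.1, 1.3], [1.0, 0.2], [0.4, -0.5], [0.4, 1.4], [-0.4, -0.2], [0.3, -0.7], [-0.0, -0.7], [-0.5, -0.2], [-0.1, -0.0]]
cartT [0.4773 0.1368 0.0708] yaw 4.06
[[0.3, -0.1], [-0.1, -0.4], [-0.3, 0.3], [0.1, 0.2]]
cartS [0.4799 0.1364 0.0655] yaw 3.75
[[-0.2, 0.9], [0.6, -0.3], [0.1, -0.9], [0.1, 1.0], [-0.6, -0.6]]
r2 [0.4721 0.1691 0.063 ]
r1 [0.4746 0.1364 0.063 ]
r0 [0.4766 0.1075 0.063 ]
```

```bash
cat >> h.py <<'E'
def Rt(yaw,pitch=0):
    a=np.radians(yaw); R=np.array([[-np.sin(a),np.cos(a),0],[np.cos(a),np.sin(a),0],[0,0,-1]]).T
    R=np.c_[[-np.sin(a),np.cos(a),0],[np.cos(a),np.sin(a),0],[0,0,-1]]
    return R@Ro.from_rotvec([0,np.radians(pitch),0]).as_matrix()  # +pitch: tool x tips up? x->-z tool = up
def row(p,yaw,pitch=0):
    s=get_state(); R0=Ro.from_rotvec(s["tcp_rot"]).as_matrix()
    t=R0.T@(np.array(p)-s["eef_pos"]); w=np.degrees(Ro.from_matrix(R0.T@Rt(yaw,pitch)).as_rotvec())
    return w.round(2).tolist()+t.round(4).tolist()
def where():
    s=get_state(); R=Ro.from_rotvec(s["tcp_rot"]).as_matrix()
    print("t",round(s["t"],2),"p",s["eef_pos"].round(4),"yaw",np.degrees(np.arctan2(R[1,1],R[0,1])).round(2),"pitch",np.degrees(np.arcsin(R[2,0])).round(2),"zdir",R[:,2].round(4),"f",s["ft_force"].round(2),"tq",s["wrist_torque"].round(2),"g",s["gripper_width"].round(4))
E
python3 - <<'E'
from h import *
where(); print(row([.6575,.033,.18],8.65)); print(row([.6575,.033,.20],8.65))
E
```

```text
Traceback (most recent call last):
  File "h.py", line 31, in where
    print("t",round(s["t"],2),"p",s["eef_pos"].round(4),"yaw",np.degrees(np.arctan2(R[1,1],R[0,1])).round(2),"pitch",np.degrees(np.arcsin(R[2,0])).round(2),"zdir",R[:,2].round(4),"f",s["ft_force"].round(2),"tq",s["wrist_torque"].round(2),"g",s["gripper_width"].round(4))
                                                                                                                                                                                                                                                  ^^^^^^^^^^^^^^^^^^^^^^^^
AttributeError: 'float' object has no attribute 'round'
```

```bash
sed -i 's/s\["gripper_width"\].round(4)/round(s["gripper_width"],4)/' h.py
python3 - <<'E'
from h import *
where(); print(row([.6575,.033,.18],8.65)); 
E
```

```text
t 1.0 p [0.2931 0.5802 0.2134] yaw 63.2 pitch -0.0 zdir [-0.e+00 -1.e-04 -1.e+00] f [0.06 0.51 0.32] tq [-0.05  0.01  0.03] g 0.0938
[-0.0, 0.0, 54.55, -0.572, -0.3241, 0.0335]
```

jog_arm(
  plan=[
    [0,0,54.55,-0.572,-0.3241,0.0335,0.05],
    [0,0,54.55,-0.572,-0.3241,0.0335,0.05],
    [0,0,54.55,-0.572,-0.3241,0.0335,0.05],
    [0,0,54.55,-0.572,-0.3241,0.0335,0.05],
    [0,0,54.55,-0.572,-0.3241,0.0335,0.05],
    [0,0,54.55,-0.572,-0.3241,0.0335,0.05],
    [0,0,54.55,-0.572,-0.3241,0.0335,0.05],
    [0,0,54.55,-0.572,-0.3241,0.0335,0.05],
    [0,0,54.55,-0.572,-0.3241,0.0335,0.05],
    [0,0,54.55,-0.572,-0.3241,0.0335,0.05],
    [0,0,54.55,-0.572,-0.3241,0.0335,0.05],
    [0,0,54.55,-0.572,-0.3241,0.0335,0.05],
    [0,0,54.55,-0.572,-0.3241,0.0335,0.05],
    [0,0,54.55,-0.572,-0.3241,0.0335,0.05],
    [0,0,54.55,-0.572,-0.3241,0.0335,0.05],
    [0,0,54.55,-0.572,-0.3241,0.0335,0.05],
    [0,0,54.55,-0.572,-0.3241,0.0335,0.05],
    [0,0,54.55,-0.572,-0.3241,0.0335,0.05],
  ],
  grip_force=20,
)

```text
t: 2.5
eef_pos: [0.6579, 0.0315, 0.1795]
tcp_rot: [-2.05, -2.379, 0.0]
ft_force: [-0.3, -0.2, -1.1]
gripper_width: 0.05
```

```bash
python3 - <<'E'
from h import *
where(); print(row([.6575,.033,.049],8.65)); crop(get_image("top"),180,90,380,240,4,"pics/t1.png");crop(get_image("side"),160,150,360,300,4,"pics/s1.png")
E
```

```text
t 2.5 p [0.6579 0.0315 0.1795] yaw 8.49 pitch 0.02 zdir [-6.e-04  3.e-04 -1.e+00] f [-0.32 -0.22 -1.1 ] tq [-0.09  0.12  0.02] g 0.05
[-0.03, -0.02, -0.16, 0.0015, -0.0001, 0.1305]
```

View pics/s1.png

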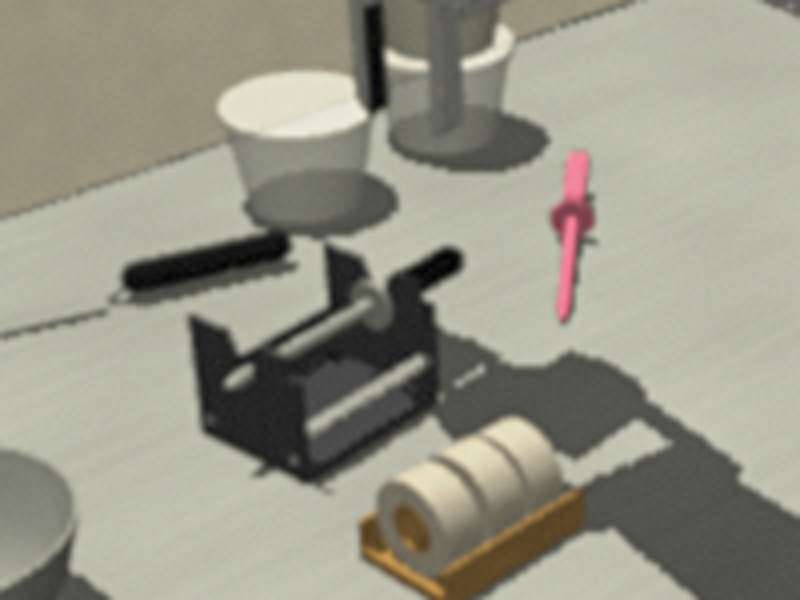

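The side view shows the fingers above the spindle's grip (about pixel 265,217) with everything undisturbed. Descending.

jog_arm(
  plan=[
    [0,0,-0.16,0.0015,0,0.04,0.05],
    [0,0,-0.16,0.0015,0,0.075,0.05],
    [0,0,-0.16,0.0015,0,0.105,0.05],
    [0,0,-0.16,0.0015,0,0.1305,0.05],
    [0,0,-0.16,0.0015,0,0.1305,0.05],
    [0,0,-0.16,0.0015,0,0.1305,0.05],
  ],
)

```text
t: 3.1
eef_pos: [0.6553, 0.0367, 0.0484]
tcp_rot: [-2.04, -2.385, 0.003]
ft_force: [-0.2, -0.4, -0.5]
gripper_width: 0.05
```

```bash
python3 - <<'E'
from h import *
where(); crop(get_image("top"),180,90,380,240,4,"pics/t2.png");crop(get_image("side"),160,150,360,300,4,"pics/s2.png")
E
```

```text
t 3.1 p [0.6553 0.0367 0.0484] yaw 8.94 pitch 0.08 zdir [-3.5e-03  8.0e-04 -1.0e+00] f [-0.19 -0.39 -0.48] tq [-0.06 -0.04 -0.05] g 0.05
```

View pics/s2.png

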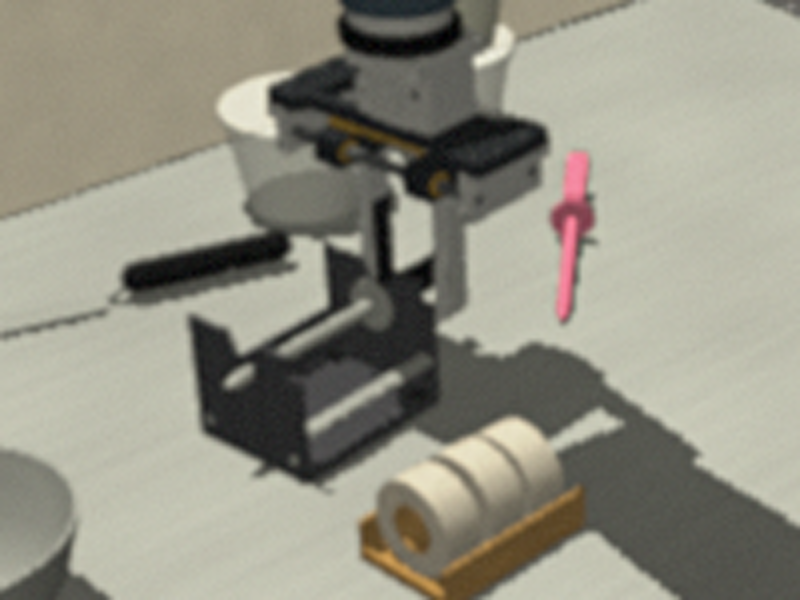

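View pics/t2.png

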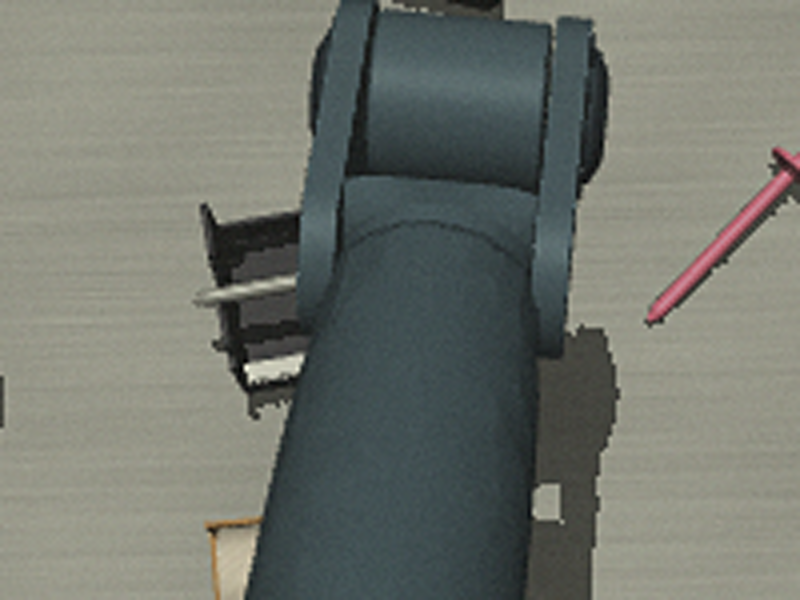

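```bash
python3 - <<'E'
from h import *
where(); print(row([.6575,.033,.049],8.65))
E
```

```text
t 3.2 p [0.6581 0.0359 0.0518] yaw 8.9 pitch -0.03 zdir [ 0.003  0.    -1.   ] f [0.68 0.28 0.54] tq [-0.03  0.07  0.  ] g 0.0499
[0.17, 0.03, 0.25, -0.0028, -0.001, 0.0028]
```

jog_arm(
  plan=[
    [0,0,0,-0.002,0,0.002,0.05],
    [0,0,0,-0.002,0,0.002,0.0],
    [0,0,0,-0.002,0,0.002,0.0],
    [0,0,0,-0.002,0,0.002,0.0],
    [0,0,0,-0.002,0,0.002,0.0],
    [0,0,0,-0.002,0,0.002,0.0],
    [0,0,0,-0.002,0,0.002,0.0],
  ],
  grip_force=50,
)

```text
t: 3.78
eef_pos: [0.6584, 0.0339, 0.0498]
tcp_rot: [2.041, 2.385, 0.003]
ft_force: [-0.6, 0.2, -0.4]
gripper_width: 0.0158
```

```bash
python3 - <<'E'
from h import *
for i in range(3): where(); im=get_image("side")
crop(im,160,150,360,300,4,"pics/s3.png")
E
```

```text
t 3.78 p [0.6584 0.0339 0.0498] yaw 8.89 pitch -0.02 zdir [ 3.e-03  1.e-04 -1.e+00] f [-0.59  0.15 -0.36] tq [-0.05  0.05 -0.  ] g 0.0158
t 3.83 p [0.6584 0.0339 0.0498] yaw 8.89 pitch -0.02 zdir [ 0.003  0.    -1.   ] f [-0.39 -0.59  0.38] tq [-0.08  0.03  0.  ] g 0.0156
t 3.88 p [0.6584 0.0339 0.0498] yaw 8.89 pitch -0.02 zdir [ 3.e-03  1.e-04 -1.e+00] f [-0.39 -0.64  0.82] tq [-0.09  0.09 -0.04] g 0.0158
```

View pics/s3.png

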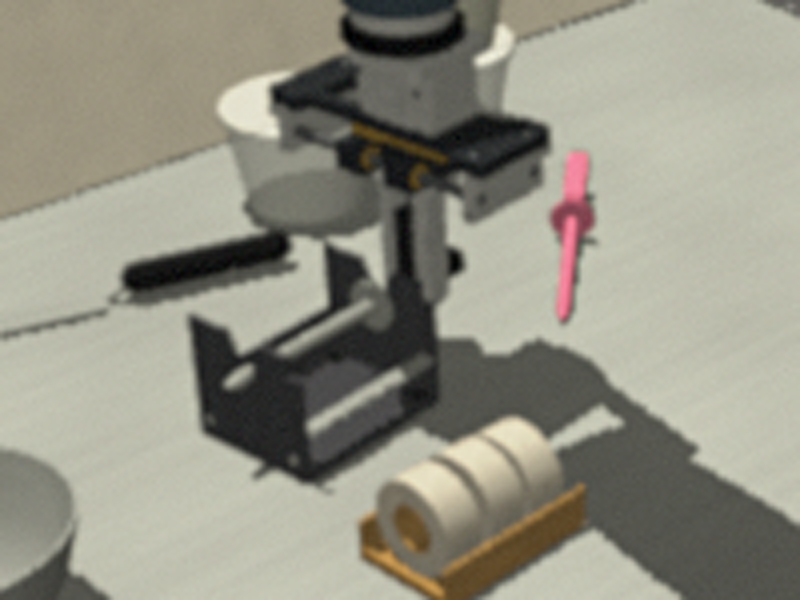

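jog_arm(
  plan=[
    [0,0,0,0,0,-0.015,0.0],
    [0,0,0,0,0,-0.03,0.0],
    [0,0,0,0,0,-0.05,0.0],
    [0,0,0,0,0,-0.07,0.0],
    [0,0,0,0,0,-0.09,0.0],
    [0,0,0,0,0,-0.1,0.0],
    [0,0,0,0,0,-0.1,0.0],
    [0,0,0,0,0,-0.1,0.0],
  ],
)

```text
t: 4.6
eef_pos: [0.6583, 0.0338, 0.1508]
tcp_rot: [2.04, 2.385, 0.004]
ft_force: [-0.2, 0.1, -0.9]
gripper_width: 0.0151
```

```bash
python3 - <<'E'
from h import *
where(); S=get_image("side"); where(); crop(S,160,150,360,300,4,"pics/s4.png"); 
print(row([.4936,-.0917,.12],3.9))
E
```

```text
t 4.6 p [0.6583 0.0338 0.1508] yaw 8.9 pitch -0.05 zdir [ 4.2e-03 -3.0e-04 -1.0e+00] f [-0.19  0.13 -0.88] tq [-0.12  0.05 -0.01] g 0.0151
t 4.65 p [0.6575 0.0339 0.1493] yaw 8.9 pitch -0.01 zdir [ 1.7e-03  1.0e-04 -1.0e+00] f [-0.51  0.04 -0.62] tq [-0.14  0.05  0.03] g 0.0158
[0.1, 0.01, 5.0, -0.0988, -0.1814, 0.029]
```

View pics/s4.png

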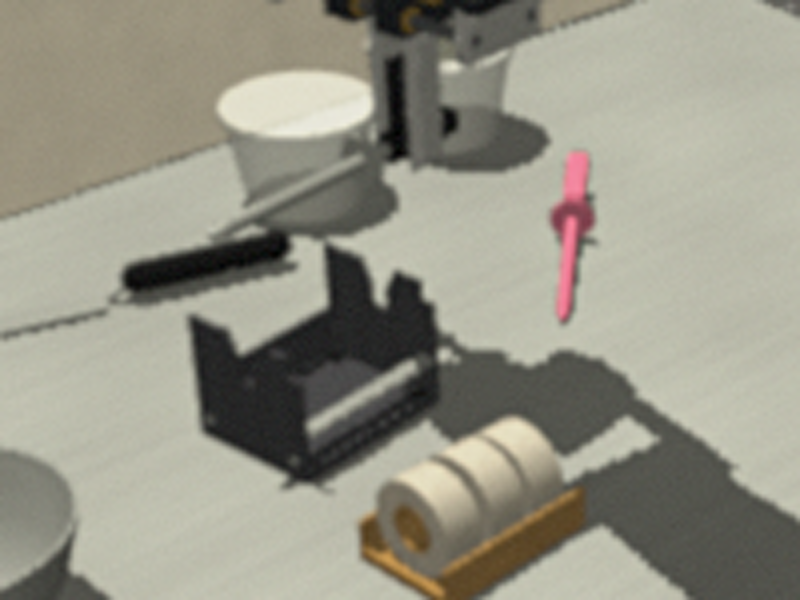

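jog_arm(
  plan=[
    [0,0,2.5,-0.02,-0.036,0.006,0],
    [0,0,5,-0.04,-0.072,0.012,0],
    [0,0,5,-0.06,-0.11,0.018,0],
    [0,0,5,-0.08,-0.145,0.024,0],
    [0,0,5,-0.093,-0.17,0.028,0],
    [0,0,5,-0.0988,-0.1814,0.029,0],
    [0,0,5,-0.0988,-0.1814,0.029,0],
    [0,0,5,-0.0988,-0.1814,0.029,0],
    [0,0,5,-0.0988,-0.1814,0.029,0],
  ],
)

```text
t: 5.4
eef_pos: [0.4947, -0.0913, 0.1202]
tcp_rot: [2.143, 2.295, 0.003]
ft_force: [-0.1, -0.8, -0.4]
gripper_width: 0.0155
```

```bash
python3 - <<'E'
from h import *
where(); S=get_image("side"); T=get_image("top"); where(); crop(S,240,170,440,320,4,"pics/s5.png");crop(T,220,170,420,320,4,"pics/t5.png") 
d=np.array([-np.sin(np.radians(3.9)),np.cos(np.radians(3.9)),0]); s=get_state(); p=s["eef_pos"]+[0,0,.0102]
for k in (-.03,.02,.037+.0023,.1643):
  for c,o in(("side",(240,170)),("top",(220,170))): print(k,c,((proj(c,p+k*d)[0]-o+.5)*4-.5).round(1))
print(row([.4936,-.0917,.023],3.9))
E
```

```text
t 5.4 p [ 0.4947 -0.0913  0.1202] yaw 3.93 pitch -0.0 zdir [ 2.6e-03  2.0e-04 -1.0e+00] f [-0.09 -0.81 -0.41] tq [-0.14  0.04 -0.04] g 0.0155
t 5.5 p [ 0.4948 -0.0911  0.1203] yaw 3.98 pitch -0.01 zdir [ 0.0025 -0.     -1.    ] f [ 0.19 -0.28 -1.08] tq [-0.14  0.03 -0.02] g 0.0161
-0.03 side [447.9 111.7]
-0.03 top [618.2 184.9]
0.02 side [396.1 138.8]
0.02 top [523.8 193.7]
0.0393 side [375.3 149.7]
0.0393 top [487.3 197.1]
0.1643 side [230.5 225.5]
0.1643 top [250.8 219.2]
[0.14, 0.01, 0.08, -0.0004, -0.0015, 0.0973]
```

View pics/s5.png

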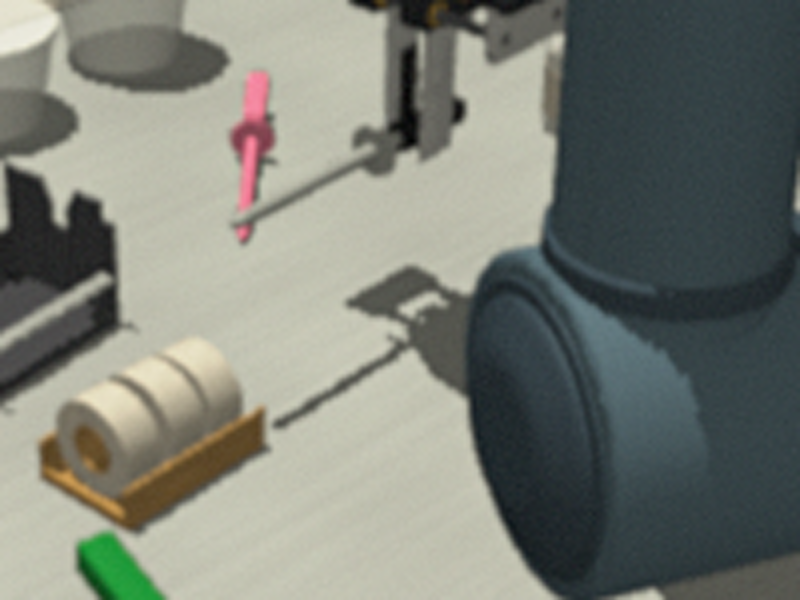

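View pics/t5.png

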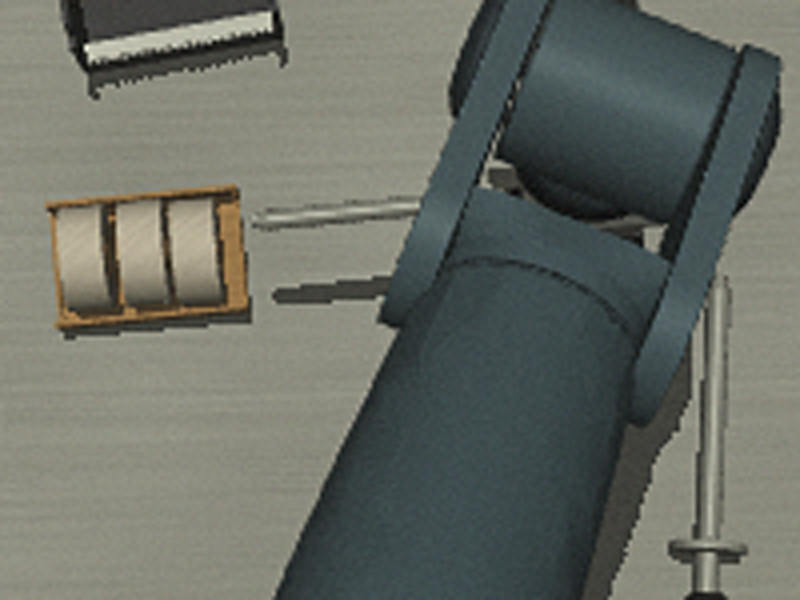

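jog_arm(
  plan=[
    [0,0,0,0,-0.0013,0.03,0],
    [0,0,0,0,-0.0013,0.06,0],
    [0,0,0,0,-0.0013,0.085,0],
    [0,0,0,0,-0.0013,0.0963,0],
    [0,0,0,0,-0.0013,0.0963,0],
    [0,0,0,0,-0.0013,0.0963,0],
    [0,0,0,0,-0.0013,0.0963,0],
  ],
)

```text
t: 6.08
eef_pos: [0.4954, -0.0916, 0.0256]
tcp_rot: [2.139, 2.294, 0.004]
ft_force: [-0.5, 0.8, -0.6]
gripper_width: 0.0154
```

```bash
python3 - <<'E'
from h import *
where(); S=get_image("side"); T=get_image("top"); where(); crop(S,240,200,400,320,5,"pics/s6.png");crop(T,220,180,380,300,5,"pics/t6.png") 
a=np.radians(3.9);d=np.array([-np.sin(a),np.cos(a),0]); 
print(row(np.array([.478,.1368,.024])+(.001-.0873)*d,3.9))
E
```

```text
t 6.08 p [ 0.4954 -0.0916  0.0256] yaw 4.01 pitch -0.09 zdir [ 0.0053 -0.0011 -1.    ] f [-0.46  0.8  -0.56] tq [-0.07  0.01  0.04] g 0.0154
t 6.18 p [ 0.4954 -0.0918  0.0258] yaw 3.99 pitch -0.1 zdir [ 0.0058 -0.0014 -1.    ] f [-0.36 -0.4  -1.34] tq [-0.18  0.14 -0.01] g 0.0153
[0.33, 0.1, 0.09, 0.1429, -0.0016, 0.0015]
```

View pics/s6.png

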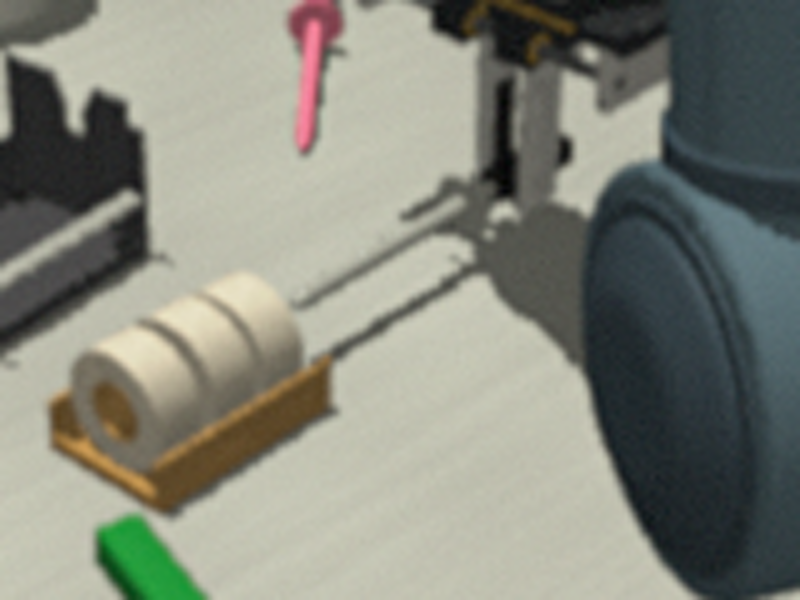

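View pics/t6.png

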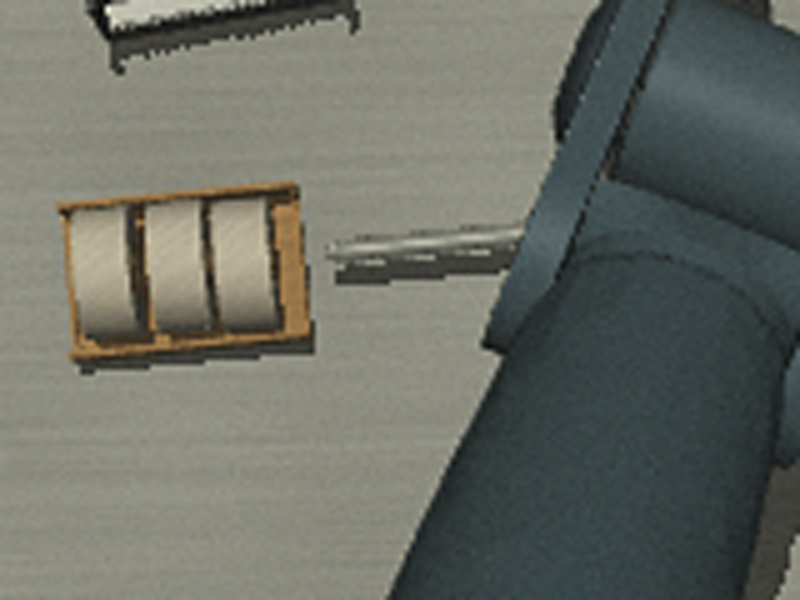

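jog_arm(
  plan=[
    [0.3,0.1,0.1,0,-0.0035,0.0025,0],
    [0.3,0.1,0.1,0,-0.0035,0.0025,0],
    [0.3,0.1,0.1,0.01,-0.0035,0.0025,0],
    [0.3,0.1,0.1,0.02,-0.0035,0.0025,0],
    [0.3,0.1,0.1,0.03,-0.0035,0.0025,0],
    [0.3,0.1,0.1,0.04,-0.0035,0.0025,0],
    [0.3,0.1,0.1,0.05,-0.0035,0.0025,0],
    [0.3,0.1,0.1,0.055,-0.0035,0.0025,0],
    [0.3,0.1,0.1,0.055,-0.0035,0.0025,0],
    [0.3,0.1,0.1,0.055,-0.0035,0.0025,0],
  ],
)

```text
t: 7.02
eef_pos: [0.4881, -0.0367, 0.0232]
tcp_rot: [2.143, 2.296, 0.0]
ft_force: [-0.3, -0.5, -1.4]
gripper_width: 0.0157
```

```bash
python3 - <<'E'
from h import *
where(); S=get_image("side"); T=get_image("top"); where(); crop(S,240,200,400,320,5,"pics/s7.png");crop(T,220,180,380,300,5,"pics/t7.png") 
a=np.radians(3.9);d=np.array([-np.sin(a),np.cos(a),0]); 
print(row(np.array([.475,.1368,.0235])+(.001-.0873)*d,3.9))
E
```

```text
t 7.02 p [ 0.4881 -0.0367  0.0232] yaw 3.95 pitch -0.01 zdir [ 5.e-04 -2.e-04 -1.e+00] f [-0.32 -0.47 -1.4 ] tq [-0.13  0.04  0.01] g 0.0157
t 7.12 p [ 0.4882 -0.0374  0.0233] yaw 3.89 pitch -0.02 zdir [ 7.e-04 -2.e-04 -1.e+00] f [-0.39 -0.79 -0.39] tq [-0.16  0.03  0.02] g 0.0154
[0.04, 0.02, -0.01, 0.0883, -0.0014, -0.0003]
```

View pics/s7.png

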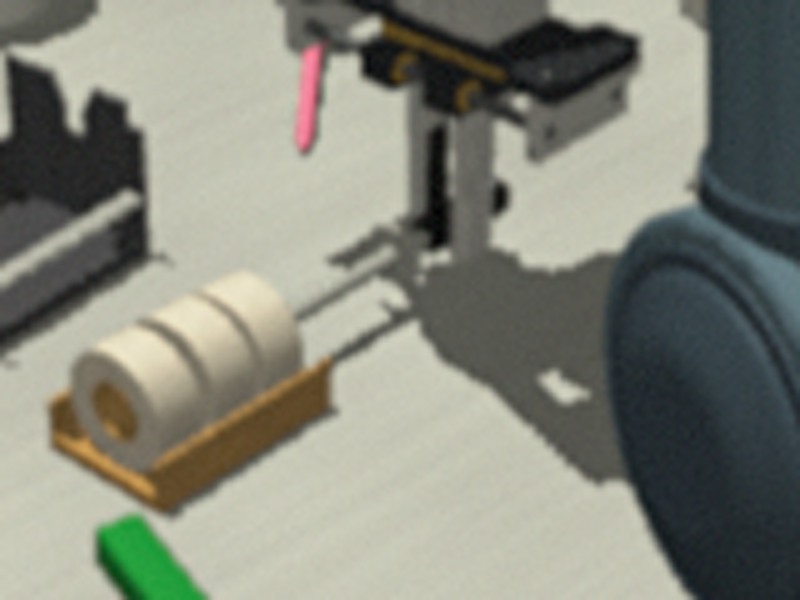

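View pics/t7.png

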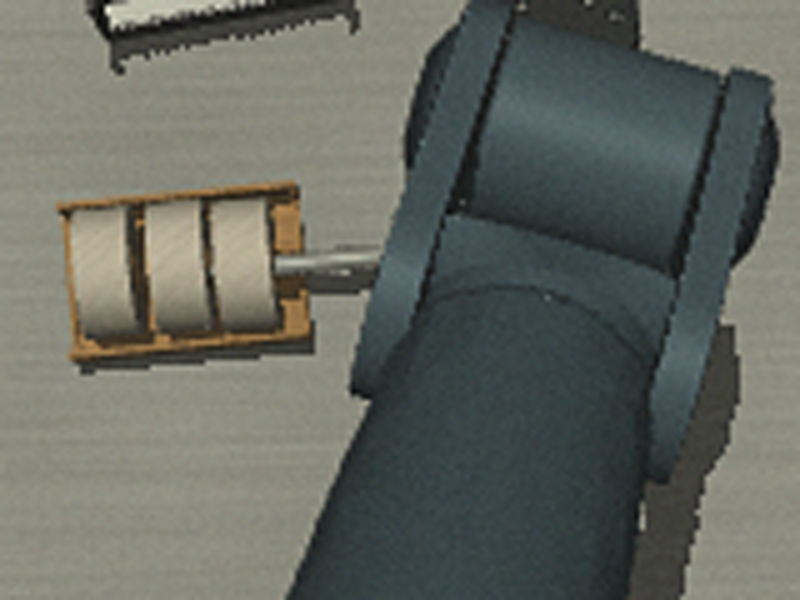

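The rod enters roll 0's core centred (top view, rod at about 275,233 px), the rolls haven't shifted and forces are near zero. Continuing the insertion.

jog_arm(
  plan=[
    [0,0,0,0.01,0,0,0],
    [0,0,0,0.02,0,0,0],
    [0,0,0,0.03,0,0,0],
    [0,0,0,0.04,0,0,0],
    [0,0,0,0.05,0,0,0],
    [0,0,0,0.06,0,0,0],
    [0,0,0,0.07,0,0,0],
    [0,0,0,0.08,0,0,0],
    [0,0,0,0.086,0,0,0],
    [0,0,0,0.086,0,0,0],
    [0,0,0,0.086,0,0,0],
  ],
)

```text
t: 8.03
eef_pos: [0.4824, 0.0488, 0.0232]
tcp_rot: [2.143, 2.296, 0.0]
ft_force: [-0.3, -0.9, -0.3]
gripper_width: 0.0154
```

```bash
python3 - <<'E'
from h import *
where(); S=get_image("side"); T=get_image("top"); where(); crop(S,220,200,380,320,5,"pics/s8.png");crop(T,200,180,360,300,5,"pics/t8.png") 
E
```

```text
t 8.03 p [0.4824 0.0488 0.0232] yaw 3.94 pitch -0.02 zdir [ 7.e-04 -4.e-04 -1.e+00] f [-0.28 -0.89 -0.3 ] tq [-0.13  0.07  0.  ] g 0.0154
t 8.13 p [0.4825 0.0482 0.0233] yaw 3.88 pitch -0.02 zdir [ 8.e-04 -4.e-04 -1.e+00] f [ 0.29 -0.12 -0.45] tq [-0.09  0.06  0.01] g 0.0157
```

View pics/s8.png

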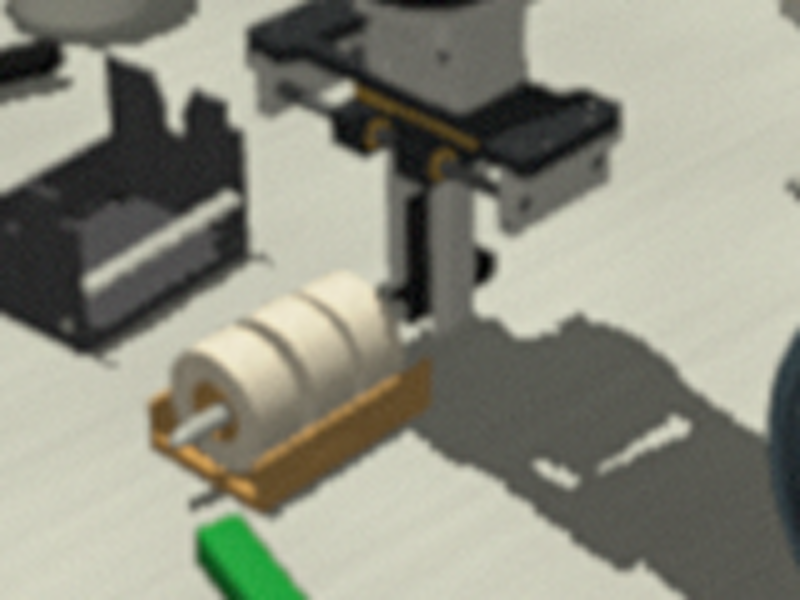

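View pics/t8.png

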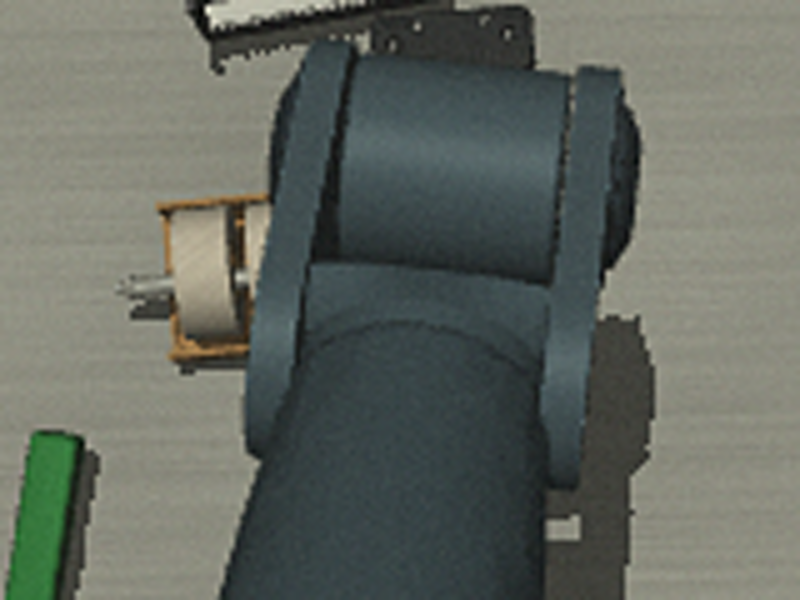

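jog_arm(
  plan=[
    [0,0,0,0.003,0,0,0],
    [0,0,0,0.004,0,-0.004,0],
    [0,0,0,0.004,0,-0.008,0],
    [0,0,0,0.004,0,-0.012,0],
    [0,0,0,0.004,0,-0.018,0],
    [0,0,0,0.004,0,-0.025,0],
    [0,0,0,0.004,0,-0.035,0],
    [0,0,0,0.004,0,-0.045,0],
    [0,0,0,0.004,0,-0.05,0],
    [0,0,0,0.004,0,-0.05,0],
    [0,0,0,0.004,0,-0.05,0],
  ],
  grip_force=60,
)

```text
t: 9.05
eef_pos: [0.4825, 0.0522, 0.0738]
tcp_rot: [2.144, 2.294, 0.002]
ft_force: [-0.6, 0.3, -3.3]
gripper_width: 0.0151
```

```bash
cat > chk.py <<'E'
from h import *
import sys
k=sys.argv[1]; x,y,z,w=map(int,sys.argv[2:6])
where(); S=get_image("side"); T=get_image("top"); where(); crop(S,x,y,x+160,y+120,5,f"pics/s{k}.png");crop(T,z,w,z+160,w+120,5,f"pics/t{k}.png")
s=get_state();R=Ro.from_rotvec(s["tcp_rot"]).as_matrix(); p=s["eef_pos"]-.0102*R[:,2]
for o in (.0393,.1643):
  print(o,"side",((proj("side",p+o*R[:,0])[0]-(x,y)+.5)*5-.5).round(1),"top",((proj("top",p+o*R[:,0])[0]-(z,w)+.5)*5-.5).round(1))
E
python3 chk.py 9 220 180 200 170
```

```text
t 9.05 p [0.4825 0.0522 0.0738] yaw 3.88 pitch -0.04 zdir [ 2.e-03 -5.e-04 -1.e+00] f [-0.56  0.32 -3.3 ] tq [-0.26  0.06 -0.  ] g 0.0151
t 9.15 p [0.4818 0.0523 0.0729] yaw 3.88 pitch -0.02 zdir [ 0.e+00 -3.e-04 -1.e+00] f [-0.53  0.32 -3.46] tq [-0.27  0.01  0.03] g 0.0154
0.0393 side [365.6 339.5] top [376.7 299.4]
0.1643 side [157.8 455.2] top [ 91.5 325.8]
```

View pics/s9.png

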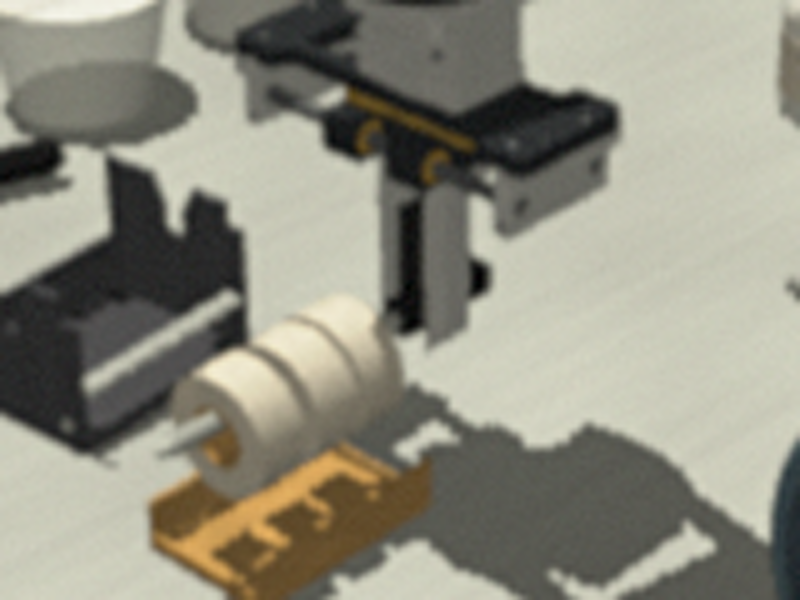

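jog_arm(
  plan=[
    [0,0,0,0,0,-0.015,0],
    [0,0,0,0,0,-0.035,0],
    [0,0,0,0,0,-0.055,0],
    [0,0,0,0,0,-0.075,0],
    [0,0,0,0,0,-0.09,0],
    [0,0,0,0,0,-0.097,0],
    [0,0,0,0,0,-0.097,0],
    [0,0,0,0,0,-0.097,0],
  ],
)

```text
t: 9.82
eef_pos: [0.4814, 0.0523, 0.1691]
tcp_rot: [-2.145, -2.295, 0.001]
ft_force: [-1.3, -1.3, -2.1]
gripper_width: 0.0151
```

```bash
python3 - <<'E'
from h import *
where(); print(row([.6581,.0355,.17],8.75))
E
```

```text
t 9.82 p [0.4814 0.0523 0.1691] yaw 3.88 pitch -0.01 zdir [-1.e-03 -2.e-04 -1.e+00] f [-1.26 -1.32 -2.08] tq [-0.22  0.04 -0.01] g 0.0151
[-0.06, 0.01, -4.87, -0.0287, 0.1752, -0.0011]
```

jog_arm(
  plan=[
    [0,0,-0.5,-0.002,0.01,0,0],
    [0,0,-1,-0.004,0.025,0,0],
    [0,0,-1.7,-0.007,0.043,0,0],
    [0,0,-2.4,-0.01,0.061,0,0],
    [0,0,-3.1,-0.013,0.079,0,0],
    [0,0,-3.8,-0.016,0.097,0,0],
    [0,0,-4.4,-0.019,0.115,0,0],
    [0,0,-4.87,-0.022,0.133,0,0],
    [0,0,-4.87,-0.025,0.15,0,0],
    [0,0,-4.87,-0.027,0.163,0,0],
    [0,0,-4.87,-0.0287,0.171,0,0],
    [0,0,-4.87,-0.0287,0.1752,0,0],
    [0,0,-4.87,-0.0287,0.1752,0,0],
    [0,0,-4.87,-0.0287,0.1752,0,0],
    [0,0,-4.87,-0.0287,0.1752,0,0],
  ],
)

```text
t: 11.07
eef_pos: [0.6573, 0.0357, 0.1685]
tcp_rot: [-2.044, -2.383, 0.002]
ft_force: [0.5, -0.1, -2.7]
gripper_width: 0.0154
```

```bash
python3 chk.py 10 170 160 200 100; python3 -c "
from h import *
print(row([.6581,.0355,.105],8.75))"
```

```text
t 11.07 p [0.6573 0.0357 0.1685] yaw 8.76 pitch 0.01 zdir [-2.2e-03 -1.0e-04 -1.0e+00] f [ 0.46 -0.05 -2.66] tq [-0.21  0.02  0.01] g 0.0154
t 11.17 p [0.6576 0.0357 0.1689] yaw 8.76 pitch 0.0 zdir [-1.3e-03 -2.0e-04 -1.0e+00] f [ 0.54 -0.75 -1.45] tq [-0.29  0.03 -0.01] g 0.0158
0.0393 side [400.5 117.2] top [394.7 202.3]
0.1643 side [204.3 211.2] top [ 93.4 255.2]
[-0.08, -0.0, 0.01, -0.0003, 0.0006, 0.0639]
```

View pics/s10.png

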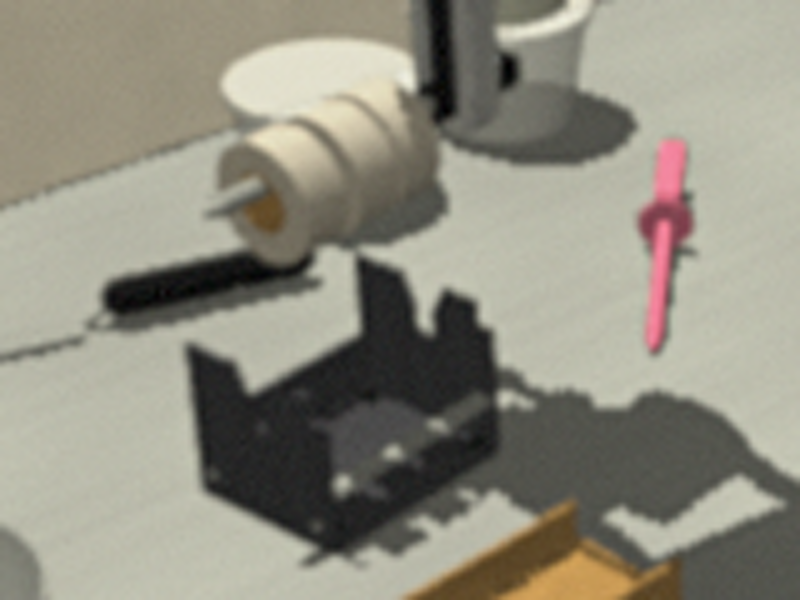

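View pics/t10.png

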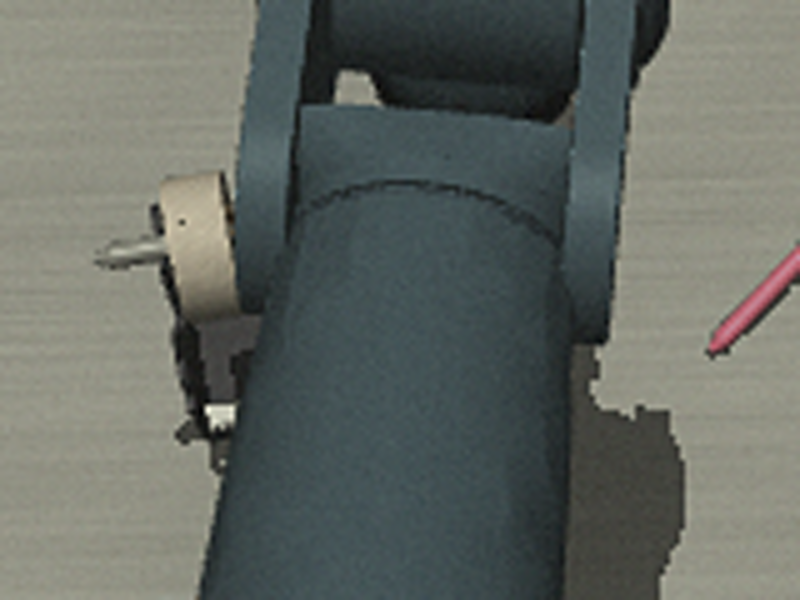

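jog_arm(
  plan=[
    [0,0,0,0,0.0006,0.012,0],
    [0,0,0,0,0.0006,0.03,0],
    [0,0,0,0,0.0006,0.048,0],
    [0,0,0,0,0.0006,0.066,0],
    [0,0,0,0,0.0006,0.08,0],
    [0,0,0,0,0.0006,0.092,0],
    [0,0,0,0,0.0006,0.1,0],
    [0,0,0,0,0.0006,0.104,0],
    [0,0,0,0,0.0006,0.104,0],
    [0,0,0,0,0.0006,0.104,0],
  ],
)

```text
t: 12.0
eef_pos: [0.6585, 0.0357, 0.0655]
tcp_rot: [-2.045, -2.384, 0.001]
ft_force: [-0.3, -0.4, -2.8]
gripper_width: 0.0152
```

```bash
python3 chk.py 11 170 160 200 100; python3 -c "
from h import *
print(row([.6581,.0355,.0495],8.75))"
```

```text
t 12.0 p [0.6585 0.0357 0.0655] yaw 8.75 pitch -0.01 zdir [-4.e-04 -3.e-04 -1.e+00] f [-0.26 -0.44 -2.81] tq [-0.23  0.02 -0.01] g 0.0152
t 12.1 p [0.6589 0.0357 0.0661] yaw 8.76 pitch -0.03 zdir [ 8.e-04 -4.e-04 -1.e+00] f [ 0.85 -0.64 -2.31] tq [-0.26  0.06 -0.02] g 0.0155
0.0393 side [411.8 302.9] top [408.3 263.4]
0.1643 side [225.2 406.1] top [131.6 312.2]
[0.04, 0.03, 0.01, -0.0001, -0.0008, 0.0166]
```

View pics/s11.png

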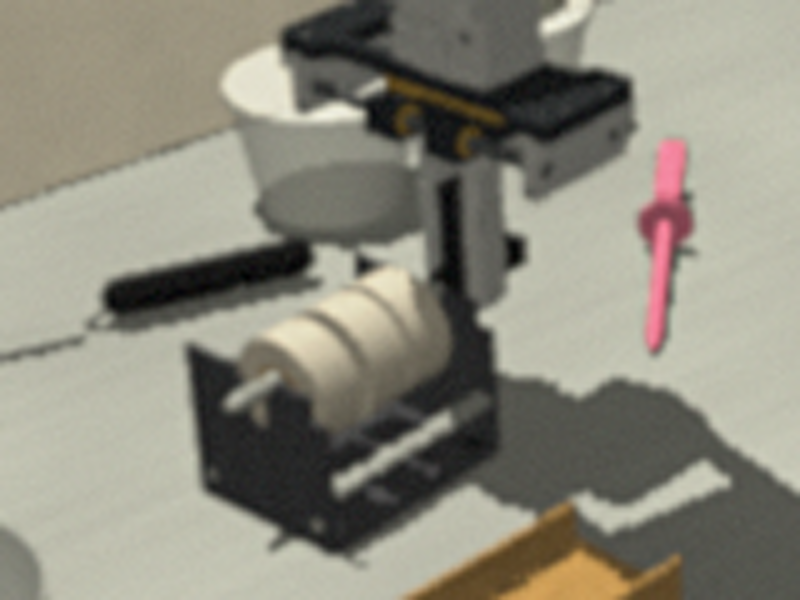

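View pics/t11.png

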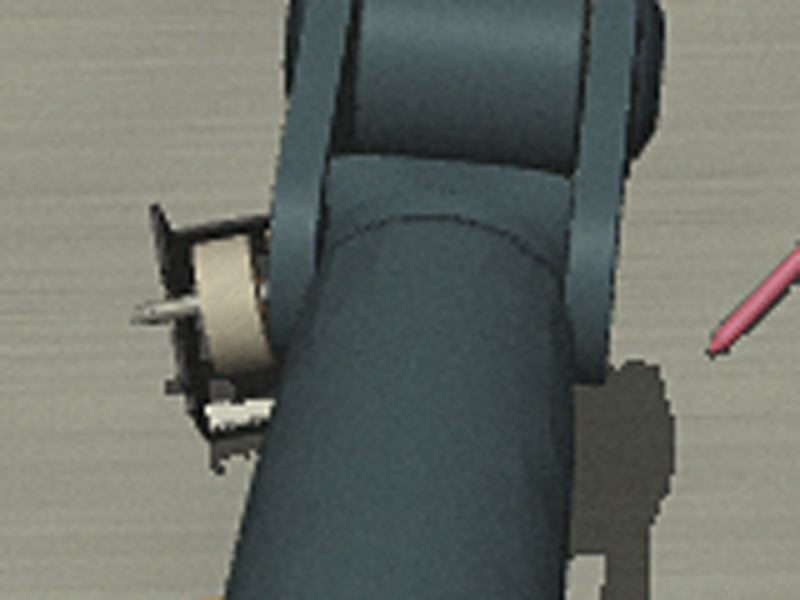

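jog_arm(
  plan=[
    [0,0,0,0,-0.0005,0.004,0],
    [0,0,0,0,-0.0005,0.008,0],
    [0,0,0,0,-0.0005,0.012,0],
    [0,0,0,0,-0.0005,0.015,0],
    [0,0,0,0,-0.0005,0.0165,0],
    [0,0,0,0,-0.0005,0.0165,0],
    [0,0,0,0,-0.0005,0.0165,0],
  ],
)

```text
t: 12.68
eef_pos: [0.6585, 0.0356, 0.0498]
tcp_rot: [2.045, 2.384, 0.0]
ft_force: [-0.6, 0.5, -0.1]
gripper_width: 0.0158
```

```bash
python3 chk.py 12 170 160 200 100
```

```text
t 12.68 p [0.6585 0.0356 0.0498] yaw 8.76 pitch -0.02 zdir [ 7.e-04 -3.e-04 -1.e+00] f [-0.64  0.47 -0.07] tq [-0.03  0.27  0.12] g 0.0158
t 12.78 p [0.6585 0.0356 0.0498] yaw 8.76 pitch -0.03 zdir [ 9.e-04 -3.e-04 -1.e+00] f [-2.18  0.51  0.11] tq [-0.05  0.25  0.09] g 0.0154
0.0393 side [414.4 331.3] top [410.5 273.6]
0.1643 side [229.3 435.8] top [137.2 321.8]
```

View pics/s12.png

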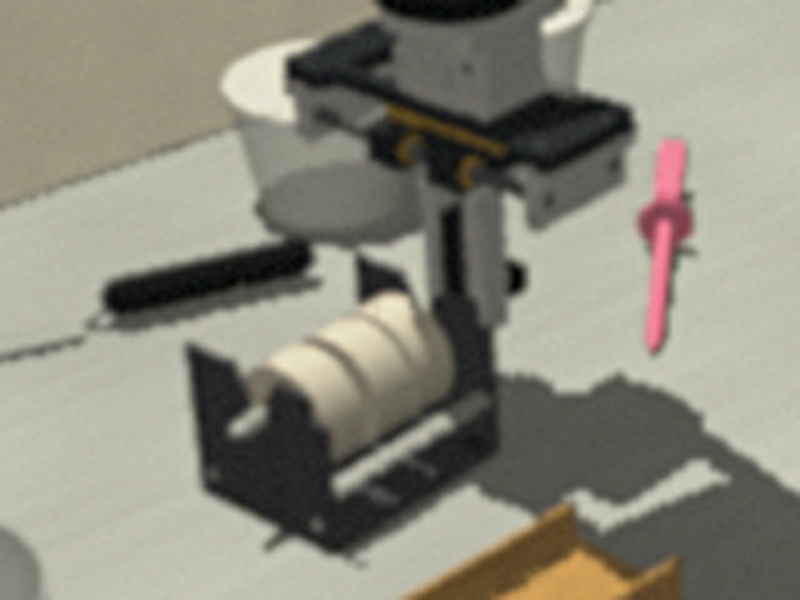

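Force dropped to about zero: the spindle is resting in both slots. Release gently (to a moderate opening), then rise.

jog_arm(
  plan=[
    [0,0,0,0,0,0,0.02],
    [0,0,0,0,0,0,0.03],
    [0,0,0,0,0,0,0.04],
    [0,0,0,0,0,0,0.045],
    [0,0,0,0,0,0,0.045],
    [0,0,0,0,0,0,0.045],
    [0,0,0,0,0,-0.01,0.045],
    [0,0,0,0,0,-0.03,0.045],
    [0,0,0,0,0,-0.06,0.045],
    [0,0,0,0,0,-0.1,0.045],
    [0,0,0,-0.03,0,-0.14,0.045],
    [0,0,0,-0.07,0,-0.15,0.045],
    [0,0,0,-0.11,0,-0.15,0.045],
    [0,0,0,-0.15,0,-0.15,0.045],
    [0,0,0,-0.19,0,-0.15,0.045],
    [0,0,0,-0.22,0,-0.15,0.045],
    [0,0,0,-0.22,0,-0.15,0.045],
    [0,0,0,-0.22,0,-0.15,0.045],
  ],
)

```text
t: 14.28
eef_pos: [0.6917, -0.1835, 0.2004]
tcp_rot: [2.048, 2.381, 0.001]
ft_force: [0.6, 0.4, -0.6]
gripper_width: 0.045
```

```bash
python3 chk.py 13 170 160 200 100; python3 - <<'E'
from h import *
cv2.imwrite("pics/full.png",get_image("top")[:,:,::-1])
E
```

```text
t 14.28 p [ 0.6917 -0.1835  0.2004] yaw 8.6 pitch -0.03 zdir [ 1.2e-03 -3.0e-04 -1.0e+00] f [ 0.6   0.42 -0.56] tq [-0.07  0.04 -0.  ] g 0.045
t 14.38 p [ 0.6918 -0.1809  0.2003] yaw 8.79 pitch -0.01 zdir [ 9.e-04 -0.e+00 -1.e+00] f [ 0.95 -0.   -0.44] tq [-0.01  0.05  0.01] g 0.0451
0.0393 side [683.9 -75.5] top [929.8  83.4]
0.1643 side [527.7  -3.8] top [622.4 137.8]
```

View pics/s13.png

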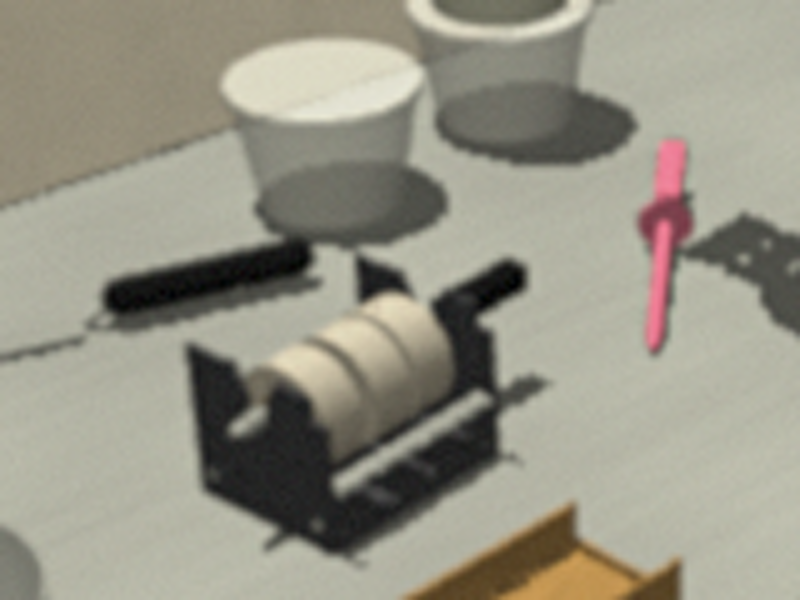

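View pics/t13.png

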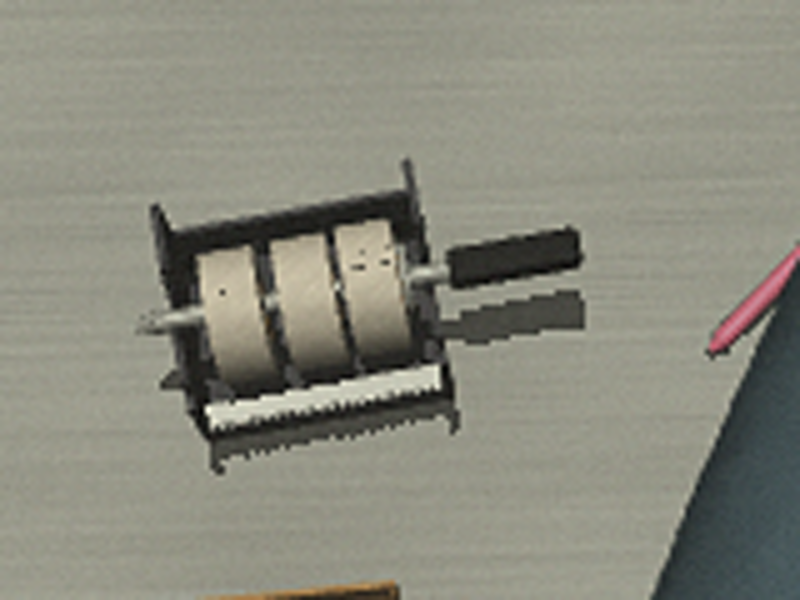

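View pics/full.png

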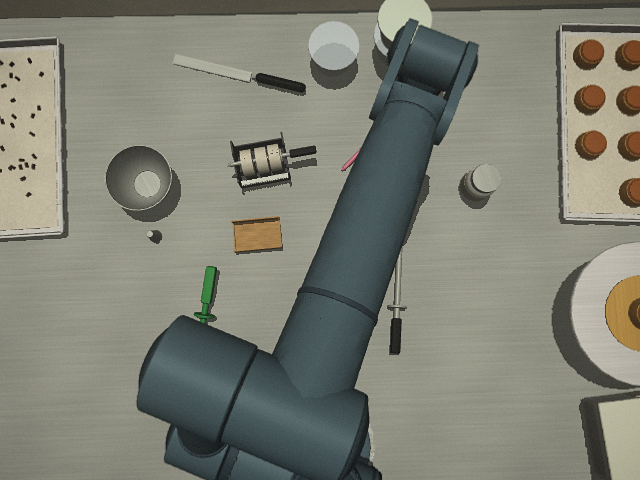

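The spindle lies in both slots with its three rolls between the cheeks (top view about 230–317, 150–165 px). The carton is empty, the bystanders haven't moved and the arm is clear.

```bash
python3 -c "
from rig import *
print(hand_in())"
```

```text
the job is handed in; nothing more can be done
None
```

The dispenser is refilled and the job handed in at about 14.4 s of the 64 s allowed. I took the bare spindle out by its grip, ran it through all three roll cores in the carton and lifted the rolls out together. I then laid it back in both slots, released it and moved the arm clear.

- **Seating:** the last pictures show the spindle in both slots with all three rolls between the cheeks. The vertical force on the wrist fell to about zero before I let go.
- **Forces:** the largest reading I saw was about 3.5 N, well under the limits.
- **Surroundings:** the carton is empty, and the bowl, nozzle and jar are where they started. I left the three look-alike spindles alone; in the last pictures the arm hides part of the green and the large one.
- **Disagreements:** just before insertion the pictures put the rod about 3–4 mm off the roll axis to the side and about 3 mm too high. I corrected both and the rod went in without disturbing the rolls. No check failed.

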